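# Build up the engraving vise on its turntable

### The arm

A 6-joint arm with a two-finger parallel gripper is mounted at the origin on the work surface. World frame = base frame: x ahead of the robot, y to its left, z up, the work surface at z = 0. Lengths are in mm, angles in rad, forces in N, time in s.
With the tool pointing down it reaches from about 150 to 775 mm from the base axis. Payload 6.1 kg.
Tool frame: the origin (TCP) lies midway between the tips of the shut fingers; the grasp point (between the pads) lies 19 mm behind it; x points along the fingers, y is the direction in which the jaws open and shut, and the axes are right-handed (so a half turn about x gives the same grasp; the last joint's range is limited). The gripper opens to 85 mm and grips with 20 to 120 N. Pads are 22 mm wide; open, the fingers measure 114 mm over their backs; the gripper's body (76 mm by 85 mm) begins 54 mm behind the grasp point. The pads swing forward as they close: fully open they stand 13 mm farther back than shut.
Start: joints at [-1.311, 0.126, -0.04, 1.405, 0, 1.571], TCP at [134.86, -507.367, 231.295] pointing down, gripper open.
Joint ranges: [-2.72, 2.72], [-0.95, 1.95], [-1.27, 1.35], [-1.78, 2.02], [-1.46, 1.47], [-3.14, 3.14]. Speed limits (rad/s): [2.39, 2.39, 3.01, 3.14, 3.14, 3.14].

### API

Orientations are given as a unit quaternion [w, x, y, z].
In Python, from rig import r gives the robot as it stands.
- The arm moves only by the tool drive_tool, never from a script. Its argument "deltas" is a list of rows, each a list of 4 numbers: the shift along the tool's x, y, z in cm, then the turn about the tool's x in degrees. In form: [[tx, ty, tz, turn], ...]. A call has exactly 5 rows; each row is the pose to reach, as a shift and turn from the pose measured when the call began, along the tool's axes at that moment; what a row does not reach only later rows make up. A row lasts 1/8 s, in which the tool goes at most 62.5 mm and 10.7 degrees, less where a joint would pass 70% of its speed; a pose out of reach is approached as far as the arm can. A call with a gripper value outside its range is refused whole. "grip" is the gripper's target within -1 to 1 (fully open at 1, half-way at 0, shut at -1), set as the call begins (left out, the last holds). The fingers move at their own pace and stop on an object; the grip force is fixed at half the most. Time passes only in rows, so rows that repeat a pose let the fingers close, or fill a call up. It gives the time, the measured TCP pose, the force and the opening at its end, in the units of the state.
- r.state(): the state, without advancing time (a new reading comes with each control period).
- r.camera(name): name is "scene" or "top" or "wrist"; returns (picture, depth): 384x512x3 uint8, blue, green, red; 384x512 float32, mm along the optical axis (not along the pixel's ray), 0 where there is no reading.
- r.camera_info(name): a dict with "vertical_fov" (degrees; the focal length in pixels is half the picture's height over the tangent of half this angle, whatever the lens; pixels are square), "cx", "cy" (the principal point, pixels), "view" (4x4, takes a point from world to camera coordinates). Camera axes: x right, y up, looking along -z (the intrinsics and any distortion apply to the point x, -y, -z); pixel columns grow to the right and rows downward; lengths in mm; the calibration is good to about 2 mm. A picture is of the moment at which its call begins: read the wrist's pose just before it. camera_info takes no time and is no camera call; for the wrist camera it gives the pose at the moment of the call.
- r.close_job(): hands the job in, once; it reports no verdict.
The state is a dict: "time": time; "qpos": joint angles; "dq": joint speeds; "tau": joint torques, N m; "ee_pos": TCP position; "tcp_rot": TCP orientation; "force": force on the tool from outside, world axes, zero at the start; "ft_torque": the same for the moment, N m; "opening": opening from 0.0 (shut) to 1.0 (fully open).
Only numpy, scipy, OpenCV 4.12 (cv2) and the standard library are available. Lean on these libraries where they do the work, as an engineer would, in place of code of your own. Each camera call takes 0.05 s, during which the arm holds its last target.

### The job

Set up the engraving vise on the turntable, one piece at a time from the bottom up: lay the black rubber ring flat in the middle of the turntable, stand the steel vise block in it with its foot fully down in the ring, stand the brass mandrel with its foot fully down in the vise's socket, and last slip the metal bezel over the mandrel's post so that it lies flat on the flange. Let go of each piece before taking the next, and leave the pot, the loupe and the brush where they are.

Things in the scene. Friction and masses are not known exactly. Their poses are not given: they have to be found in the camera images.
- turntable: Low round engraver's turntable, fixed to the bench and not turning during this job: dark steel base 104 mm across and 12 mm high, bare steel plate 96 mm across on it with a grey circle near its edge and a grey spot in its middle, flat top 20 mm above the bench. A small steel lock tab sticks out 7 mm from the edge of the base. Origin: centre of the underside, at bench height; z up.
- cradle_ring: Loose black rubber cradle ring lying flat: outside 66 mm, hole 48 mm (right through), 16 mm high; 60 g or so. Can be taken across the outside or by its 9 mm wall. Origin: centre of the underside; z up along its axis.
- vise: Loose steel vise block, upright, 0.45 kg, 48 mm high. Foot 38 mm across, 0-12 mm up; body 60 mm across, 12-34 mm; collar 56 mm across, 34-48 mm, its top with an open round socket 36 mm across, 14 mm deep. Foot goes into the rubber ring, the body's underside rests on the ring's top (vise origin then 4 mm above the ring's). Origin: centre of the foot's underside; z up along its axis.
- mandrel: Loose brass mandrel, upright, 0.12 kg, 49 mm high. Foot 28 mm across, 0-11 mm up; flange 40 mm across, 11-17 mm; round post 20 mm across, 17-49 mm, to take it by. Foot goes into the vise's socket, the flange rests on the collar's top (mandrel origin then 37 mm above the vise's). Origin: centre of the foot's underside; z up along its axis.
- bezel: Loose bare-metal bezel, the work-piece, a thick plain ring lying flat: outside 44 mm, hole 28 mm (right through), 12 mm high; 50 g or so. It goes over the mandrel's post and then rests on the flange (bezel origin 17 mm above the mandrel's origin). Origin: centre of the underside; z up along its axis.
- pot: Bystander: white ceramic pot, open, 68 mm across, 50 mm high. Loose. Origin: centre of the underside.
- loupe: Bystander: black eye loupe standing on end, 38 mm across, 34 mm high. Loose. Origin: centre of the underside.
- brush: Bystander: flat bench brush with wooden handle, 170 mm long, 42 mm wide, 20 mm high, lying along its x axis, handle to -x. Loose. Origin: the middle of its length, at bench height.
There are look-alikes about, which are no part of the job. There is more than one size of the mandrel; the one meant has the size given above. Of the things that look like the bezel, take the one that is farthest to the robot's right at the start.

How it is judged (in metres and radians):
On the way, in this order (a step that is already met when the one before it is completed fails the run):
1. The rubber ring lies flat on the turntable, centred, and is let go (horizontal distance between cradle_ring and turntable below 0.012 m and z of cradle_ring in the frame of turntable between 0.016 and 0.024 m and angle between cradle_ring's own z axis and vertical below 0.12 rad and contact force between the fingers and cradle_ring below 0.2 N), for 0.2 s.
2. The vise block stands upright with its foot down in the rubber ring and is let go (horizontal distance between vise and cradle_ring below 0.008 m and z of vise in the frame of cradle_ring between 0 and 0.008 m and angle between vise's own z axis and vertical below 0.12 rad and contact force between the fingers and vise below 0.2 N), for 0.2 s.
3. The mandrel stands upright with its foot down in the socket of the vise block and is let go (horizontal distance between mandrel and vise below 0.007 m and z of mandrel in the frame of vise between 0.033 and 0.041 m and angle between mandrel's own z axis and vertical below 0.12 rad and contact force between the fingers and mandrel below 0.2 N), for 0.2 s.
4. The metal bezel lies flat on the mandrel's flange, round its post, and is let go (horizontal distance between bezel and mandrel below 0.007 m and z of bezel in the frame of mandrel between 0.013 and 0.021 m and angle between bezel's own z axis and vertical below 0.12 rad and contact force between the fingers and bezel below 0.2 N), for 0.2 s.
At the end, for the whole second after the job is handed in: Ring flat on the turntable within 12 mm of its centre; vise in the ring (8 mm sideways), mandrel in the vise and bezel on the mandrel (7 mm); each within 4 mm of seated height, upright within 0.12 rad, released, at rest. Pot, loupe and brush moved at most 15 mm (horizontal distance between cradle_ring and turntable below 0.012 m and z of cradle_ring in the frame of turntable between 0.016 and 0.024 m and angle between each of cradle_ring, vise, mandrel, bezel's own z axis and vertical below 0.12 rad and linear speed of each of cradle_ring, vise, mandrel, bezel below 0.02 m/s and angular speed of each of cradle_ring, vise, mandrel, bezel below 0.2 rad/s and horizontal distance between vise and cradle_ring below 0.008 m and z of vise in the frame of cradle_ring between 0 and 0.008 m and horizontal distance between mandrel and vise below 0.007 m and z of mandrel in the frame of vise between 0.033 and 0.041 m and horizontal distance between bezel and mandrel below 0.007 m and z of bezel in the frame of mandrel between 0.013 and 0.021 m); the robot touches nothing.
It fails at once if the pot is moved by more than 15 mm (distance of pot from where it was at the start of the episode above 0.015 m).
It fails at once if the loupe is moved by more than 15 mm (distance of loupe from where it was at the start of the episode above 0.015 m).
It fails at once if the brush is moved by more than 15 mm (distance of brush from where it was at the start of the episode above 0.015 m).
It also fails if it takes over 112 s, if anything falls off the work surface, if the arm or the gripper's body presses on something with over 40 N, if the wrist force passes 120 N, or if a joint passes its speed limit or range.

## Working session

There is one attempt and no reset: what is moved stays moved. The work goes in short steps, Python scripts to look and compute and a tool call to move; the robot and the scene stay as the last step left them, time stands still between calls to the robot, and variables do not carry over. Pictures are saved under pics/ and viewed, and the job is handed in when it is done.

Besides the shell and the picture viewer there is one more tool, called as name(argument=value, ...) on one line, values as JSON. drive_tool: Moves the arm, as the interface text tells. Its arguments: {"type":"object","properties":{"deltas":{"type":"array"},"grip":{"type":"number"}},"required":["deltas"]}

```bash
ls; mkdir -p pics; cat > h.py <<'E'
import numpy as np, cv2
from rig import r
def shot(name,fn):
    info=r.camera_info(name); p,d=r.camera(name); cv2.imwrite('pics/'+fn+'.png',p); np.savez('pics/'+fn+'.npz',p=p,d=d,**{k:np.array(v) for k,v in info.items() if not isinstance(v,(str,dict))}); return p,d,info
E
python3 - <<'E'
from h import *
print(r.state())
for n in ['top','scene','wrist']:
    p,d,i=shot(n,n+'0'); print(n,{k:(np.round(v,3).tolist() if not isinstance(v,str) else v) for k,v in i.items()})
E
```

```text
pics
{'time': 0.0, 'qpos': array([-1.31100189e+00,  1.26369458e-01, -4.06043114e-02,  1.40538785e+00,
        1.71397735e-05,  1.57079667e+00]), 'dq': array([-0.0016428 ,  0.00105327, -0.00054742,  0.00227637, -0.0004714 ,
       -0.00073988]), 'tau': array([ 8.23588221e-05, -4.35918438e+01,  3.52920699e+01,  1.73306064e-02,
        4.64192055e-06,  5.03146239e-06]), 'ee_pos': array([ 134.76460183, -506.99259262,  230.53568427]), 'tcp_rot': array([-0.09104342, -0.70108368, -0.0921425 ,  0.70121504]), 'force': array([ 0.27267165, -1.04142946,  0.10445385]), 'ft_torque': array([ 0.04960601,  0.00494885, -0.00520125]), 'opening': 1.0027208711258682}
top {'vertical_fov': 42.228, 'cx': 254.545, 'cy': 194.483, 'view': [[0.009, -1.0, -0.002, 25.375], [0.987, 0.009, 0.159, -601.926], [-0.159, -0.003, 0.987, -1164.754], [0.0, 0.0, 0.0, 1.0]]}
scene {'vertical_fov': 57.502, 'cx': 252.241, 'cy': 190.889, 'view': [[0.785, 0.619, 0.011, -471.791], [-0.506, 0.631, 0.589, 257.17], [0.358, -0.468, 0.808, -949.759], [0.0, 0.0, 0.0, 1.0]]}
wrist {'vertical_fov': 62.269, 'cx': 255.451, 'cy': 192.949, 'view': [[0.258, -0.966, -0.002, -524.466], [0.916, 0.245, -0.317, 41.816], [0.306, 0.08, 0.949, -381.098], [0.0, 0.0, 0.0, 1.0]]}
```

View pics/top0.png

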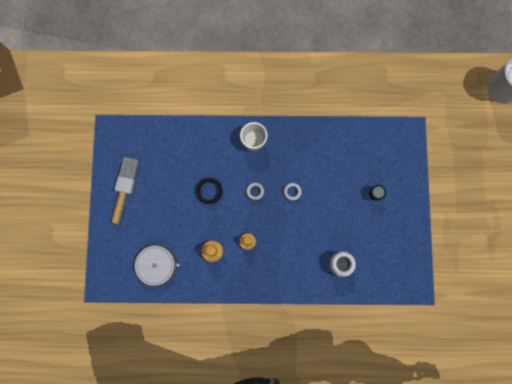

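View pics/scene0.png

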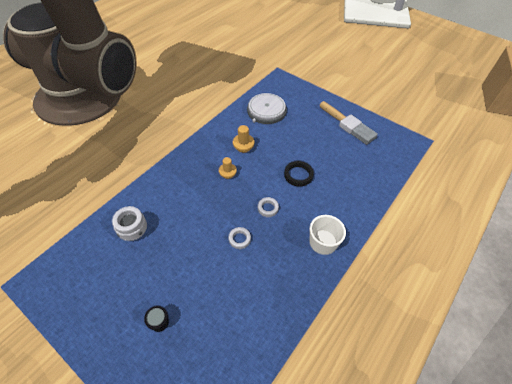

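View pics/wrist0.png

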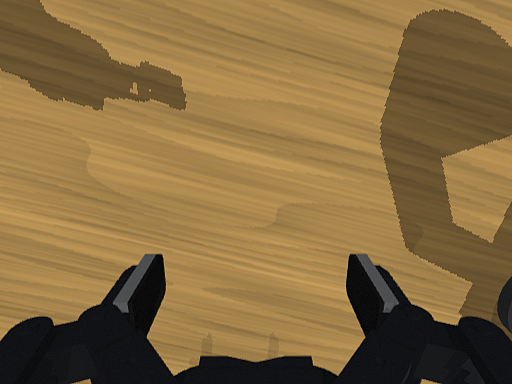

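```bash
cat >> h.py <<'E'
def K(i,shape=(384,512)):
    f=shape[0]/2/np.tan(np.radians(float(i['vertical_fov']))/2); return f
def world(i,u,v,d):
    f=K(i); u=np.asarray(u,float); v=np.asarray(v,float)
    X=(u-i['cx'])/f*d; Y=-(v-i['cy'])/f*d
    P=np.stack([X,Y,-np.asarray(d,float),np.ones_like(X)],-1)
    return (P@np.linalg.inv(np.array(i['view'])).T)[...,:3]
def rayz(i,u,v,z):
    a=world(i,u,v,np.full(np.shape(u),1.)); c=np.linalg.inv(np.array(i['view']))[:3,3]
    t=(z-c[2])/(a-c)[...,2]; return c+t[...,None]*(a-c)
def proj(i,P):
    q=np.array(i['view'])@np.append(P,1); f=K(i); return i['cx']+f*q[0]/-q[2], i['cy']-f*q[1]/-q[2]
E
python3 - <<'E'
from h import *
z=np.load('pics/top0.npz');i={k:z[k] for k in z.files};p,d=i['p'],i['d']
print(r.camera_info('top').keys())
v,u=np.mgrid[0:384,0:512]
W=world(i,u,v,d)
print('mat z',[np.round(W[y,x],1).tolist() for x,y in [(150,150),(400,290),(300,230),(230,220)]])
m=(W[...,2]>5)&(d>0); m[:112]=0;m[305:]=0;m[:,:90]=0;m[:,435:]=0
n,l,s,c=cv2.connectedComponentsWithStats(m.astype(np.uint8))
for k in range(1,n):
    if s[k,4]<15: continue
    w=W[l==k]; zt=np.percentile(w[:,2],95); t=w[w[:,2]>zt-4]
    (cx,cy),ra=cv2.minEnclosingCircle(t[:,:2].astype(np.float32))
    print(s[k],np.round(c[k],1),'ztop',round(zt,1),'z',np.round(np.percentile(w[:,2],[10,50]),1),'top c',np.round([cx,cy,2*ra],1),'bbox',np.round(w.min(0),0),np.round(w.max(0),0))
cv2.imwrite('pics/crop0.png',cv2.resize(p[170:290,180:330],None,fx=5,fy=5,interpolation=cv2.INTER_CUBIC))
E
```

```text
dict_keys(['vertical_fov', 'cx', 'cy', 'view'])
mat z [[723.4, 301.4, -0.7], [374.4, -330.0, -3.1], [520.6, -84.4, -4.1], [544.0, 92.1, -0.8]]
[239 122  30  30 472] [253.2 135. ] ztop 51.9 z [ 6.1 28.6] top c [751.4  34.9  67.8] bbox [718.  -2.   5.] [786.  72.  57.]
[111 157  28  67 847] [124.2 184.9] ztop 22.7 z [12.8 17.6] top c [613.6 357.3 167.1] bbox [532. 328.   5.] [703. 387.  28.]
[195 178  29  26 287] [209.  190.1] ztop 19.4 z [ 8.8 15.1] top c [617.  145.7  65.4] bbox [584. 111.   5.] [649. 182.  23.]
[247 183  17  17 142] [254.9 190.9] ztop 15.7 z [ 8.4 11.7] top c [617.2  29.9  42.3] bbox [596.  10.   6.] [637.  50.  16.]
[282 183  20  18 151] [291.9 191.2] ztop 15.5 z [ 7.  11.2] top c [617.  -63.4  43.1] bbox [595. -87.   5.] [638. -39.  17.]
[369 185  18  16 209] [377.4 192.2] ztop 38.9 z [30.3 34.7] top c [ 613.  -273.9   37.9] bbox [ 595. -301.    6.] [ 631. -255.   41.]
[240 233  16  17 201] [247.2 241.2] ztop 50.0 z [14.  17.7] top c [489.6  47.8  19.4] bbox [471.  29.   6.] [511.  66.  57.]
[201 241  23  22 347] [211.7 250.9] ztop 64.8 z [19.5 23.6] top c [465.4 134.2  24.4] bbox [439. 108.   5.] [489. 162.  69.]
[ 133  244   46   43 1418] [154.9 265.3] ztop 23.6 z [12.3 19.7] top c [429.8 274.4  95.6] bbox [379. 217.   5.] [482. 329.  27.]
[329 249  27  29 516] [341.8 263.7] ztop 50.8 z [31.2 43. ] top c [ 436.6 -181.9   55.2] bbox [ 405. -219.    5.] [ 473. -151.   55.]
```

View pics/crop0.png

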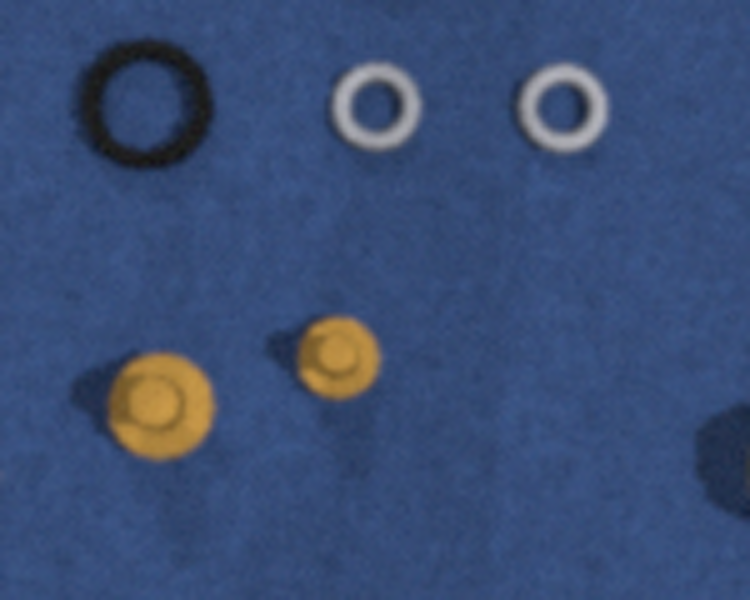

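```bash
cat >> h.py <<'E'
from scipy.spatial.transform import Rotation as Rn
def R():
    q=r.state()['tcp_rot']; return Rn.from_quat([q[1],q[2],q[3],q[0]]).as_matrix()
def plan(x,y,z,jaw=None):
    s=r.state(); M=R(); d=M.T@(np.array([x,y,z])-s['ee_pos'])/10
    t=0.
    if jaw is not None:
        j=np.degrees(np.arctan2(M[1,1],M[0,1])); 
        # turn about tool x (down) by +t turns world jaw yaw by -t
        sgn=np.sign(M[2,0]); t=sgn*((jaw-j+90)%180-90)
    print('pos',np.round(s['ee_pos'],1),'jaw',round(np.degrees(np.arctan2(M[1,1],M[0,1])),2),'xaxis',np.round(M[:,0],3),'F',np.round(s['force'],1),'op',round(s['opening'],3),'t',round(s['time'],2),'q',np.round(s['qpos'],2))
    print('delta',np.round(d,2),'turn',round(t,1))
E
python3 - <<'E'
from h import *
M=R();print(M.round(3)); i=r.camera_info('wrist'); c=np.linalg.inv(i['view'])[:3,3]; print('cam in tool',M.T@(c-r.state()['ee_pos']))
plan(617,145.7,230,0)
E
```

```text
[[-0.     0.257 -0.966]
 [ 0.001 -0.966 -0.257]
 [-1.    -0.001  0.   ]]
cam in tool [-143.01019939    0.3507148   -81.6135278 ]
pos [ 134.8 -507.1  230.7] jaw -75.11 xaxis [-0.     0.001 -1.   ] F [ 0.   0.1 -0.3] op 0.998 t 0.15 q [-1.31  0.13 -0.04  1.41 -0.    1.57]
delta [  0.13 -50.7  -63.37] turn -75.1
```

drive_tool(deltas=[[0,-3.4,-4.2,-5],[0,-6.8,-8.4,-10],[0,-10.2,-12.7,-15],[0,-13.6,-16.9,-20],[0,-17,-21.1,-25]], grip=1)

```text
time: 0.78
ee_pos: [295.6, -287.0, 230.8]
tcp_rot: [0.242, 0.664, 0.242, -0.664]
force: [1.1, -1.1, 0.6]
opening: 0.998
```

```bash
python3 -c "
from h import *
plan(617,145.7,200,0)"
```

```text
pos [ 295.6 -287.   230.8] jaw -49.97 xaxis [-0.     0.001 -1.   ] F [ 1.1 -1.1  0.6] op 0.998 t 0.78 q [-0.77 -0.09 -0.26  1.4   0.    1.67]
delta [  3.13 -12.47 -52.44] turn -50.0
```

drive_tool(deltas=[[0.3,-1.3,-5.2,-5],[0.6,-2.5,-10.5,-10],[0.9,-3.7,-15.7,-15],[1.2,-5,-21,-20],[1.5,-6.2,-26.2,-25]])

```text
time: 1.4
ee_pos: [457.1, -69.3, 215.8]
tcp_rot: [0.381, 0.596, 0.381, -0.596]
force: [0.6, -0.5, 0.4]
opening: 1.0
```

```bash
python3 -c "
from h import *
plan(617,145.7,180,0)"
```

```text
pos [457.1 -69.3 215.8] jaw -24.79 xaxis [-0.     0.001 -1.   ] F [ 0.6 -0.5  0.4] op 1.0 t 1.4 q [-0.15  0.01 -0.2   1.36  0.    1.85]
delta [  3.6    5.5  -26.22] turn -24.8
```

drive_tool(deltas=[[0.7,1.1,-5.2,-5],[1.4,2.2,-10.5,-10],[2.1,3.3,-15.7,-15],[2.9,4.4,-21,-20],[3.6,5.5,-26.2,-24.8]])

```text
time: 2.02
ee_pos: [617.6, 147.1, 179.3]
tcp_rot: [0.5, 0.499, 0.501, -0.499]
force: [0.5, -0.8, 0.1]
opening: 1.003
```

```bash
python3 -c "
from h import *
plan(617,145.7,100,0)
shot('wrist','w1')"
```

```text
pos [617.6 147.1 179.3] jaw 0.19 xaxis [-0.001  0.001 -1.   ] F [ 0.5 -0.8  0.1] op 1.003 t 2.02 q [0.23 0.34 0.12 1.35 0.   1.8 ]
delta [ 7.93 -0.06  0.14] turn 0.2
```

View pics/w1.png

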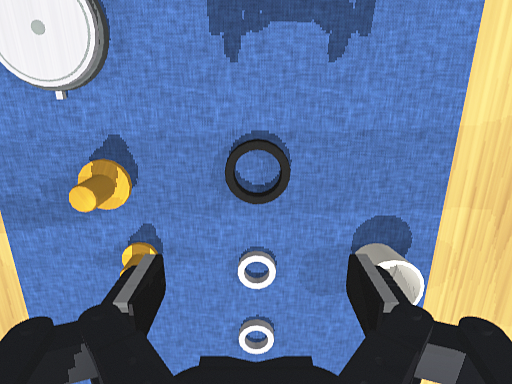

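```bash
cat >> h.py <<'E'
def load(fn):
    z=np.load('pics/'+fn+'.npz'); return {k:z[k] for k in z.files}
def topcircle(i,u0,v0,half,zlo,zhi,out=None):
    """world circle fit to the top-face pixels near (u0,v0)"""
    d=i['d']; v,u=np.mgrid[0:384,0:512]; W=world(i,u,v,d)
    m=(abs(u-u0)<half)&(abs(v-v0)<half)&(d>0)&(W[...,2]>zlo)&(W[...,2]<zhi)
    n,l,s,c=cv2.connectedComponentsWithStats(m.astype(np.uint8))
    k=1+np.argmax(s[1:,4]); P=W[l==k]
    (x,y),ra=cv2.minEnclosingCircle(P[:,:2].astype(np.float32))
    hull=cv2.convexHull(P[:,:2].astype(np.float32))[:,0]
    (ex,ey),ax,_=cv2.fitEllipse(hull)
    print('n',len(P),'z med',np.round(np.median(P[:,2]),1),'enc',np.round([x,y,2*ra],1),'ell',np.round([ex,ey,*ax],1),'mean',P.mean(0).round(1))
    return x,y
E
python3 -c "
from h import *
i=load('w1')
v,u=np.mgrid[0:384,0:512]; W=world(i,u,v,i['d'])
print('mat',W[100,300],W[230,300],W[50,300])
topcircle(i,258,172,45,12,25)
topcircle(i,257,271,25,8,25)
topcircle(i,256,338,25,8,25)
topcircle(i,40,30,95,15,28)
topcircle(i,85,200,25,50,80)
"
```

```text
mat [6.60884815e+02 2.16684398e+02 2.22443193e-01] [667.51459053  78.39457765   0.9722854 ] [ 6.58754156e+02  2.61323896e+02 -9.09916185e-02]
n 1595 z med 16.0 enc [619.6 147.4  65.6] ell [619.5 147.5  64.9  65.2] mean [619.5 148.7  15.9]
n 679 z med 11.8 enc [618.9  32.4  44.3] ell [619.3  32.3  42.7  43.3] mean [619.4  33.4  11.6]
n 569 z med 11.7 enc [619.4 -61.6  44.2] ell [619.4 -61.5  43.   43.8] mean [619.5 -60.6  11.4]
n 7420 z med 20.7 enc [434.7 272.1  95. ] ell [436.6 269.2  77.   92.7] mean [437.9 266.3  20.7]
n 816 z med 62.8 enc [468.2 136.5  25.5] ell [468.4 136.6  24.5  25.1] mean [470.5 138.1  61.2]
```

```bash
python3 -c "
from h import *
plan(619.5,147.5,0,0)"
```

```text
pos [620.2 151.8 176.6] jaw 0.52 xaxis [-0.001  0.003 -1.   ] F [1.7 1.7 0.2] op 0.999 t 2.08 q [0.24 0.35 0.12 1.35 0.   1.8 ]
delta [17.66 -0.05  0.49] turn 0.5
```

drive_tool(deltas=[[4,0,0.5,0.5],[8,0,0.5,0.5],[12,0,0.5,0.5],[13,0,0.5,0.5],[13,0,0.5,0.5]])

```text
time: 2.7
ee_pos: [619.9, 147.1, 46.7]
tcp_rot: [0.499, 0.5, 0.501, -0.5]
force: [-0.3, 0.2, -1.0]
opening: 1.006
```

```bash
python3 -c "
from h import *
plan(619.5,147.5,0,0)
i=shot('wrist','w2')
plan(619.5,147.5,0,0)
i=load('w2')
topcircle(i,258,220,100,12,19)
"
```

```text
pos [619.9 147.1  46.7] jaw 0.01 xaxis [-0.002  0.003 -1.   ] F [-0.3  0.2 -1. ] op 1.006 t 2.7 q [ 0.23  0.39 -0.1   1.08  0.    1.8 ]
delta [ 4.67 -0.03 -0.03] turn 0.0
pos [620.7 147.3  47.9] jaw 0.01 xaxis [ 0.     0.004 -1.   ] F [ 0.1  0.2 -0.6] op 1.003 t 2.75 q [ 0.23  0.39 -0.1   1.08  0.    1.8 ]
delta [ 4.79 -0.12 -0.  ] turn 0.0
n 4299 z med 16.0 enc [619.5 147.3  66. ] ell [619.6 147.3  65.2  65.4] mean [619.6 149.2  15.9]
```

View pics/w2.png

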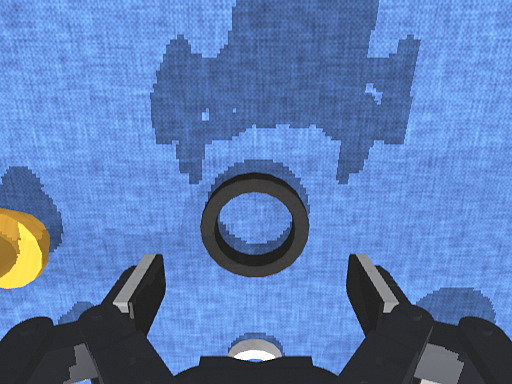

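drive_tool(deltas=[[1.5,-0.1,0,0],[3,-0.1,0,0],[4,-0.1,0,0],[4.8,-0.1,0,0],[4.8,-0.1,0,0]])

```text
time: 3.38
ee_pos: [619.1, 147.3, -1.1]
tcp_rot: [0.499, 0.5, 0.501, -0.499]
force: [-0.9, 1.1, 0.2]
opening: 0.997
```

drive_tool(deltas=[[0,0,0,0],[0,0,0,0],[0,0,0,0],[0,0,0,0],[0,0,0,0]], grip=-1)

```text
time: 4.0
ee_pos: [619.8, 147.5, 0.2]
tcp_rot: [0.499, 0.501, 0.501, -0.499]
force: [-0.7, -0.4, 5.7]
opening: 0.741
```

```bash
python3 -c "
from h import *
shot('wrist','w3')
plan(619.5,147.5,100,0)
"
```

```text
pos [6.198e+02 1.475e+02 2.000e-01] jaw 0.02 xaxis [ 0.     0.004 -1.   ] F [-1.1 -1.2  5.3] op 0.735 t 4.05 q [ 0.23  0.42 -0.17  0.98  0.    1.8 ]
delta [-9.98 -0.03 -0.03] turn 0.0
```

View pics/w3.png

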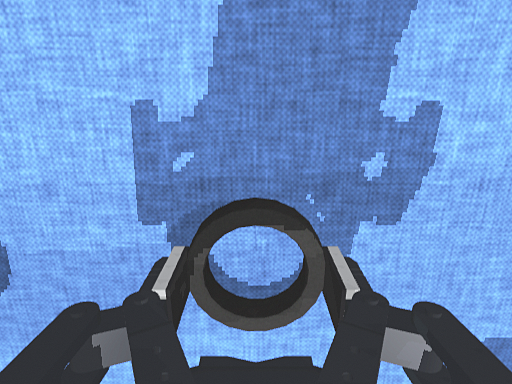

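drive_tool(deltas=[[-2,0,0,0],[-5,0,0,0],[-8,0,0,0],[-10,0,0,0],[-10,0,0,0]])

```text
time: 4.68
ee_pos: [620.9, 147.4, 102.0]
tcp_rot: [0.5, 0.502, 0.5, -0.498]
force: [0.2, -0.5, -1.2]
opening: 0.74
```

```bash
python3 -c "
from h import *
plan(433,275,100,0)
"
```

```text
pos [620.9 147.4 102. ] jaw 0.01 xaxis [ 0.004  0.005 -1.   ] F [ 0.2 -0.5 -1.2] op 0.74 t 4.67 q [ 0.23  0.36 -0.02  1.18  0.    1.8 ]
delta [  0.19 -18.79 -12.76] turn 0.0
```

drive_tool(deltas=[[0,-4,-2.7,0],[0,-9,-6.1,0],[0.2,-14,-9.5,0],[0.2,-18,-12.2,0],[0.2,-18.8,-12.8,0]])

```text
time: 5.3
ee_pos: [430.1, 276.1, 98.7]
tcp_rot: [0.5, 0.501, 0.501, -0.498]
force: [-0.2, 0.0, -0.8]
opening: 0.742
```

```bash
python3 -c "
from h import *
shot('wrist','w4')
plan(433,275,100,0)
"
```

```text
pos [430.7 276.2  98.9] jaw 0.17 xaxis [ 0.002  0.004 -1.   ] F [-1.3  0.1 -1.5] op 0.74 t 5.35 q [ 0.57  0.13 -0.33  1.11  0.    2.14]
delta [-0.11  0.23  0.12] turn 0.2
```

View pics/w4.png

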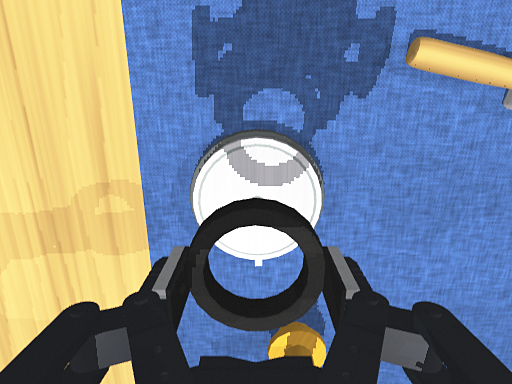

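```bash
python3 -c "
from h import *
from scipy.optimize import least_squares
i=load('w4'); v,u=np.mgrid[0:384,0:512]; W=world(i,u,v,i['d'])
m=(W[...,2]>17)&(W[...,2]<25)&(i['d']>0)&(u>180)&(u<340)&(v<265)
P=W[m]; print(len(P),np.median(P[:,2]))
h=cv2.convexHull(P[:,:2].astype(np.float32))[:,0]
for R0 in (48,47.5):
  f=lambda p:np.hypot(h[:,0]-p[0],h[:,1]-p[1])-R0
  s=least_squares(f,[433,275],loss='soft_l1'); print(s.x,np.round(f(s.x),1))
mr=(W[...,2]>100)&(W[...,2]<135)&(abs(u-258)<66)&(v>195)&(v<330)&(i['p'].max(2)<70)
print(np.median(W[mr],0)); 
for zl in (105,108,110,112): topcircle(i,258,265,72,zl,zl+10)
" 2>&1 | cut -c1-600
```

```text
9253 20.57514671316028
[431.82037386 276.71288632] [-0.2 -0.2 -0.1 -0.2 -0.4 -0.4 -0.3 -0.1 -0.5 -0.4 -0.3 -0.2 -0.2 -0.3
 -0.1 -0.2 -0.1 -0.1 -0.1 -0.3 -0.1 -0.2  0.1 -0.3 -0.2 -0.  -0.2 -0.1
  0.  -0.1 -0.1 -0.3 -0.3 -0.1 -0.3 -0.3 -0.1 -0.2 -0.5 -0.5 -0.4 -0.5
 -0.5 -0.3 -0.5 -0.4 -0.5 -0.2 -0.3 -0.6 -0.3 -0.2 -0.3 -0.4 -0.5 -0.4
 -0.4 -0.5 -0.5 -0.6]
[431.78987691 276.94020221] [ 0.4  0.3  0.4  0.3  0.1  0.   0.1  0.3 -0.2 -0.1  0.   0.1  0.1  0.
  0.2  0.1  0.2  0.2  0.2  0.   0.2  0.1  0.4  0.   0.1  0.3  0.1  0.2
  0.3  0.3  0.2  0.1  0.1  0.3  0.1  0.1  0.3  0.2 -0.  -0.   0.1  0.
  0.   0.2  0.1  0.2  0.2  0.5  0.4  0.1  0.4  0.6  0.4  0.3  0.2  0.3
  0.3  0.1  0.1 -0. ]
[431.52529702 274.28351791 114.28678509]
n 6755 z med 114.1 enc [431.7 276.5  69.3] ell [430.8 276.   65.4  67.1] mean [430.4 277.2 112.8]
n 7897 z med 114.5 enc [431.7 276.5  69.3] ell [430.8 275.9  65.4  67.1] mean [431. 278. 114.]
n 7472 z med 114.5 enc [431.7 276.3  69.1] ell [430.8 275.9  65.4  67.1] mean [431.2 278.1 114.3]
n 7013 z med 114.6 enc [431.5 276.2  68.7] ell [431.  275.9  65.5  66.7] mean [431.5 278.3 114.6]
```

```bash
python3 -c "
from h import *
plan(431.7,277,21,0)
"
```

```text
pos [430.7 276.2  98.9] jaw 0.17 xaxis [ 0.002  0.004 -1.   ] F [-1.3  0.1 -1.5] op 0.74 t 5.35 q [ 0.57  0.13 -0.33  1.11  0.    2.14]
delta [ 7.79  0.08 -0.05] turn 0.2
```

drive_tool(deltas=[[2,0.1,0,0],[4,0.1,-0.1,0],[6,0.1,-0.1,0],[7.3,0.1,-0.1,0],[7.7,0.1,-0.1,0]])

```text
time: 5.98
ee_pos: [432.0, 276.8, 20.8]
tcp_rot: [0.5, 0.501, 0.501, -0.498]
force: [0.2, -0.2, -0.2]
opening: 0.736
```

```bash
python3 -c "
from h import *
plan(431.7,277,21,0)
"
```

```text
pos [432.  276.8  20.8] jaw 0.11 xaxis [ 0.001  0.003 -1.   ] F [ 0.2 -0.2 -0.2] op 0.736 t 5.97 q [ 0.57  0.19 -0.44  0.94  0.    2.14]
delta [-0.02 -0.03 -0.02] turn 0.1
```

Release, then rise.

drive_tool(deltas=[[0.05,0,0,0],[0.05,0,0,0],[0.05,0,0,0],[0.05,0,0,0],[0.05,0,0,0]], grip=1)

```text
time: 6.6
ee_pos: [432.0, 276.9, 20.5]
tcp_rot: [0.5, 0.501, 0.501, -0.498]
force: [-0.6, -0.2, -1.0]
opening: 1.001
```

drive_tool(deltas=[[-1.5,0,0,0],[-4,0,0,0],[-7,0,0,0],[-10,0,0,0],[-10,0,0,0]])

```text
time: 7.22
ee_pos: [433.5, 277.6, 124.1]
tcp_rot: [0.5, 0.503, 0.501, -0.496]
force: [-0.2, -0.3, 0.3]
opening: 1.001
```

```bash
python3 -c "
from h import *
shot('wrist','w5')
plan(438,-181,150,0)
i=load('w5')
topcircle(i,258,195,80,32,40)
"
```

```text
pos [432.7 277.1 122.4] jaw 0.12 xaxis [ 0.004  0.005 -1.   ] F [-0.5 -0.8 -0.5] op 0.999 t 7.28 q [ 0.57  0.12 -0.28  1.16  0.    2.14]
delta [-2.99  0.44 45.8 ] turn 0.1
n 2608 z med 36.0 enc [432.7 276.7  65.8] ell [432.6 276.8  65.   65.2] mean [432.5 278.3  35.9]
```

View pics/w5.png

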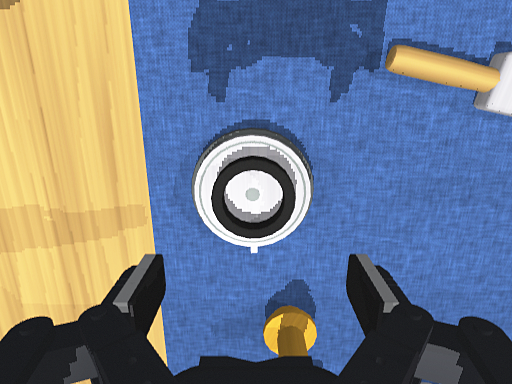

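drive_tool(deltas=[[-1,0,5,0],[-2,0,10,0],[-3,0.2,15,0],[-3,0.3,20,0],[-3,0.4,25,0]])

```text
time: 7.9
ee_pos: [436.5, 25.4, 150.6]
tcp_rot: [0.5, 0.502, 0.501, -0.497]
force: [1.1, -0.0, -0.5]
opening: 0.999
```

```bash
python3 -c "
from h import *
plan(439,-180,150,0)"
```

```text
pos [436.5  25.4 150.6] jaw 0.14 xaxis [ 0.003  0.005 -1.   ] F [ 1.1 -0.  -0.5] op 0.999 t 7.9 q [ 0.05 -0.03 -0.38  1.22  0.    1.62]
delta [-0.04  0.2  20.54] turn 0.1
```

drive_tool(deltas=[[0,0.1,5,0],[0,0.2,10,0],[0,0.2,15,0],[0,0.2,19.5,0],[0,0.2,20.5,0]])

```text
time: 8.52
ee_pos: [438.3, -181.5, 148.7]
tcp_rot: [0.499, 0.502, 0.501, -0.498]
force: [-0.4, 0.4, 0.2]
opening: 1.003
```

```bash
python3 -c "
from h import *
shot('wrist','w6')
plan(439,-180,60,0)
i=load('w6')
topcircle(i,258,205,80,43,55)"
```

```text
pos [ 438.4 -181.3  148.8] jaw -0.02 xaxis [ 0.002  0.005 -1.   ] F [ 0.7 -0.6  0.6] op 1.002 t 8.57 q [-0.4   0.04 -0.31  1.22  0.01  1.18]
delta [ 8.88  0.04 -0.08] turn -0.0
n 2159 z med 48.0 enc [ 438.3 -181.1   55.8] ell [ 438.1 -181.    55.1   55.3] mean [ 438.1 -179.8   47.9]
```

View pics/w6.png

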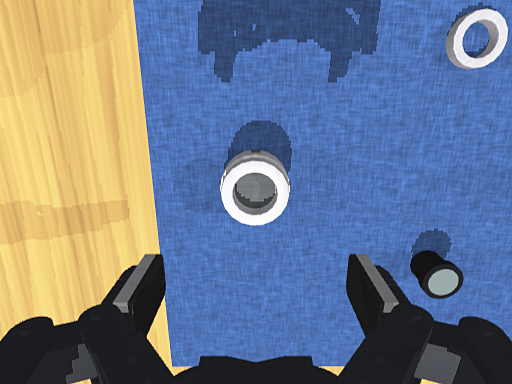

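drive_tool(deltas=[[4,0,0,0],[8,0,-0.1,0],[11,0,-0.1,0],[13,0,-0.1,0],[13.5,0,-0.1,0]])

```text
time: 9.2
ee_pos: [437.4, -177.9, 12.3]
tcp_rot: [0.498, 0.501, 0.502, -0.498]
force: [0.1, -0.2, 0.7]
opening: 1.001
```

drive_tool(deltas=[[0,0,0,0],[0,0,0,0],[0,0,0,0],[0,0,0,0],[0,0,0,0]], grip=-1)

```text
time: 9.82
ee_pos: [438.0, -177.6, 13.4]
tcp_rot: [0.499, 0.502, 0.502, -0.498]
force: [-2.7, 5.0, 6.1]
opening: 0.679
```

```bash
python3 -c "
from h import *
shot('wrist','w7')
plan(432.6,276.8,120,0)
i=load('w7')
topcircle(i,258,260,110,43,55)"
```

```text
pos [ 438.  -177.6   13.4] jaw 0.08 xaxis [ 0.001  0.007 -1.   ] F [-2.1  3.6  5.9] op 0.676 t 9.88 q [-0.39  0.13 -0.53  0.91  0.01  1.18]
delta [-10.32  -0.47 -45.52] turn 0.1
n 9897 z med 48.0 enc [ 438.5 -171.2   85.4] ell [ 439.1 -180.6   54.3   87.7] mean [ 438.5 -178.    47.9]
```

View pics/w7.png

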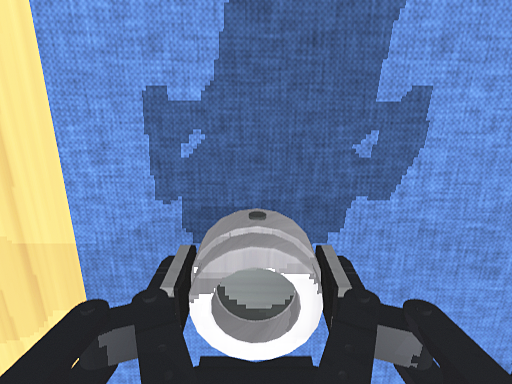

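drive_tool(deltas=[[-2,0,0,0],[-5,0,0,0],[-8,0,0,0],[-10.5,0,0,0],[-10.5,0,0,0]])

```text
time: 10.5
ee_pos: [438.9, -178.9, 119.8]
tcp_rot: [0.5, 0.502, 0.501, -0.497]
force: [-0.2, -0.3, -5.8]
opening: 0.675
```

drive_tool(deltas=[[0,-0.1,-4,0],[0,-0.2,-9,0],[0,-0.2,-14,0],[0,-0.2,-19,0],[0,-0.2,-23,0]])

```text
time: 11.12
ee_pos: [435.4, 52.7, 119.4]
tcp_rot: [0.499, 0.501, 0.502, -0.498]
force: [-0.2, -0.6, -5.7]
opening: 0.679
```

```bash
python3 -c "
from h import *
plan(432.6,280.2,120,0)"
```

```text
pos [435.4  52.7 119.4] jaw 0.11 xaxis [ 0.001  0.006 -1.   ] F [-0.2 -0.6 -5.7] op 0.679 t 11.12 q [ 0.12 -0.01 -0.43  1.15  0.01  1.69]
delta [  0.07  -0.24 -22.75] turn 0.1
```

drive_tool(deltas=[[0,-0.1,-5,0],[0,-0.2,-11,0],[0,-0.2,-17,0],[0,-0.2,-22,0],[0,-0.2,-22.7,0]])

```text
time: 11.75
ee_pos: [432.0, 282.1, 118.5]
tcp_rot: [0.5, 0.5, 0.503, -0.497]
force: [-0.3, 0.1, -5.3]
opening: 0.684
```

```bash
python3 -c "
from h import *
shot('wrist','w8')
plan(432.6,280.2,90,0)
i=load('w8')
v,u=np.mgrid[0:384,0:512]; W=world(i,u,v,i['d'])
print(W[340,258],W[330,200],W[330,315])
"
```

```text
pos [432.  281.2 118.6] jaw 0.28 xaxis [-0.001  0.004 -1.   ] F [-0.3  1.5 -4.6] op 0.679 t 11.8 q [ 0.57  0.13 -0.28  1.16  0.    2.14]
delta [2.86 0.06 0.12] turn 0.3
[433.75894588 260.0468673  151.86477257] [409.38409929 266.2884515  153.2108272 ] [488.55961784 150.21475478  20.98169238]
```

View pics/w8.png

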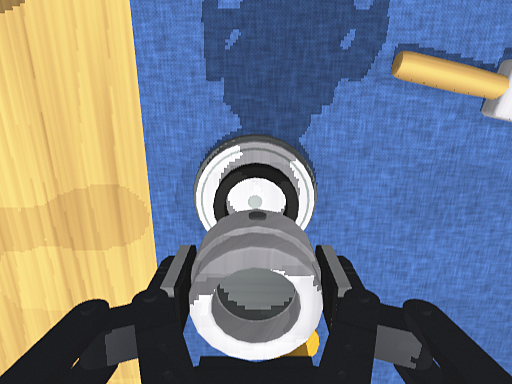

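```bash
cat >> h.py <<'E'
from scipy.optimize import least_squares
def rimfit(i,box,zlo,zhi,R0,x0,minb=0):
    d=i['d']; v,u=np.mgrid[0:384,0:512]; W=world(i,u,v,d)
    m=(u>=box[0])&(u<box[2])&(v>=box[1])&(v<box[3])&(d>0)&(W[...,2]>zlo)&(W[...,2]<zhi)&(i['p'].max(2)>=minb)
    n,l,s,c=cv2.connectedComponentsWithStats(m.astype(np.uint8)); k=1+np.argmax(s[1:,4]); P=W[l==k]
    h=cv2.convexHull(P[:,:2].astype(np.float32))[:,0]
    f=lambda p:np.hypot(h[:,0]-p[0],h[:,1]-p[1])-R0
    s=least_squares(f,x0,loss='soft_l1'); e=f(s.x); print('n',len(P),'z',np.round(np.percentile(P[:,2],[10,50,90]),1),'c',s.x.round(1),'res',np.round([e.min(),np.median(e),e.max()],1))
E
python3 -c "
from h import *
i=load('w8')
rimfit(i,(180,240,335,365),148,158,28,[432,278],80)
i=load('w7')
rimfit(i,(180,240,335,365),43,53,28,[438,-181],80)
"
```

```text
n 8238 z [150.8 153.  153.8] c [432.5 278.3] res [-0.6 -0.2  0.5]
n 8271 z [45.9 48.  48.8] c [ 438.4 -181.6] res [-0.7 -0.1  0.8]
```

```bash
python3 -c "
from h import *
plan(432.3,280.7,54,0)"
```

```text
pos [432.  281.2 118.6] jaw 0.28 xaxis [-0.001  0.004 -1.   ] F [-0.3  1.5 -4.6] op 0.679 t 11.8 q [ 0.57  0.13 -0.28  1.16  0.    2.14]
delta [6.46 0.04 0.08] turn 0.3
```

drive_tool(deltas=[[1.5,0,0.1,0],[3.5,0,0.1,0],[5.5,0,0.1,0],[6.4,0,0.1,0],[6.4,0,0.1,0]])

```text
time: 12.42
ee_pos: [431.3, 279.2, 53.5]
tcp_rot: [0.499, 0.499, 0.502, -0.499]
force: [-0.5, -0.3, -5.9]
opening: 0.678
```

```bash
python3 -c "
from h import *
shot('wrist','w9')
plan(432.3,280.7,38,0)
i=load('w9')
rimfit(i,(180,240,335,365),80,95,28,[432,278],80)"
```

```text
pos [431.9 279.8  54.4] jaw 0.22 xaxis [-0.002  0.004 -1.   ] F [-0.2 -0.5 -5.2] op 0.677 t 12.47 q [ 0.57  0.17 -0.39  1.02  0.    2.14]
delta [ 1.64  0.04 -0.09] turn 0.2
n 8963 z [83.6 87.9 88.8] c [431.8 275.4] res [-0.6 -0.1  1.9]
```

drive_tool(deltas=[[0.2,0.1,-0.1,0],[0.6,0.1,-0.1,0],[1,0.1,-0.1,0],[1.4,0.1,-0.1,0],[1.6,0.1,-0.1,0]])

```text
time: 13.1
ee_pos: [432.7, 280.7, 38.0]
tcp_rot: [0.5, 0.499, 0.502, -0.499]
force: [0.4, -0.2, -5.0]
opening: 0.68
```

```bash
python3 -c "
from h import *
plan(432.3,280.7,37.4,0)"
```

```text
pos [432.7 280.7  38. ] jaw 0.22 xaxis [-0.002  0.004 -1.   ] F [ 0.4 -0.2 -5. ] op 0.68 t 13.1 q [ 0.57  0.18 -0.41  0.98  0.    2.14]
delta [ 0.06 -0.03  0.  ] turn 0.2
```

Still hanging (5 N), less than 1 mm above seat. Release and rise.

drive_tool(deltas=[[0.1,0,0,0],[0.1,0,0,0],[0.1,0,0,0],[0.1,0,0,0],[0,0,0,0]], grip=1)

```text
time: 13.72
ee_pos: [432.7, 280.8, 38.1]
tcp_rot: [0.5, 0.499, 0.502, -0.499]
force: [-0.9, -0.3, -0.2]
opening: 0.999
```

drive_tool(deltas=[[-1.5,0,0,0],[-4,0,0,0],[-7,0,0,0],[-10,0,0,0],[-10,0,0,0]])

```text
time: 14.35
ee_pos: [434.4, 281.3, 141.7]
tcp_rot: [0.5, 0.501, 0.502, -0.497]
force: [0.1, 0.3, -0.3]
opening: 1.0
```

```bash
python3 -c "
from h import *
shot('wrist','w10')
plan(491,49,190,0)
i=load('w10')
rimfit(i,(180,120,335,265),69,78,28,[432,277],0)"
```

```text
pos [433.7 280.9 140. ] jaw 0.23 xaxis [ 0.001  0.006 -1.   ] F [-0.4 -0.4 -1.4] op 1.004 t 14.4 q [ 0.57  0.12 -0.24  1.2   0.    2.14]
delta [-5.13  5.64 23.18] turn 0.2
n 2587 z [71.  72.1 72.9] c [433.1 277. ] res [-0.9 -0.3 -0. ]
```

View pics/w10.png

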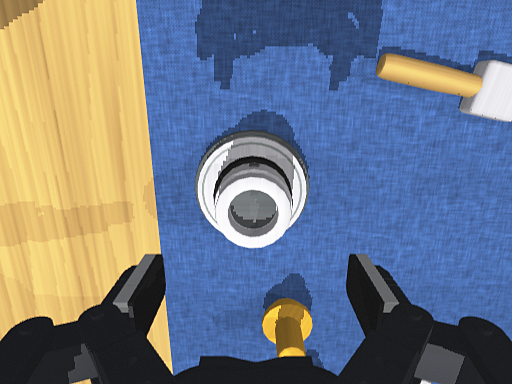

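drive_tool(deltas=[[-1,1.2,4.7,0],[-2,2.4,9.5,0],[-3,3.6,14.5,0],[-4,4.8,19.5,0],[-4,5.8,23.1,0]])

```text
time: 15.02
ee_pos: [492.7, 47.9, 178.9]
tcp_rot: [0.5, 0.501, 0.502, -0.498]
force: [-0.2, 0.2, -0.1]
opening: 1.001
```

```bash
python3 -c "
from h import *
shot('wrist','w11')
plan(491,49,60,0)
i=load('w11')
cv2.imwrite('pics/w11c.png',cv2.resize(i['p'][60:310,60:400],None,fx=2.2,fy=2.2))
"
```

```text
pos [493.4  45.  178.3] jaw 0.02 xaxis [ 0.001  0.003 -1.   ] F [ 1.4 -1.7 -0.6] op 1.003 t 15.07 q [ 0.09  0.07 -0.21  1.28  0.    1.66]
delta [11.83 -0.25 -0.36] turn 0.0
```

View pics/w11c.png

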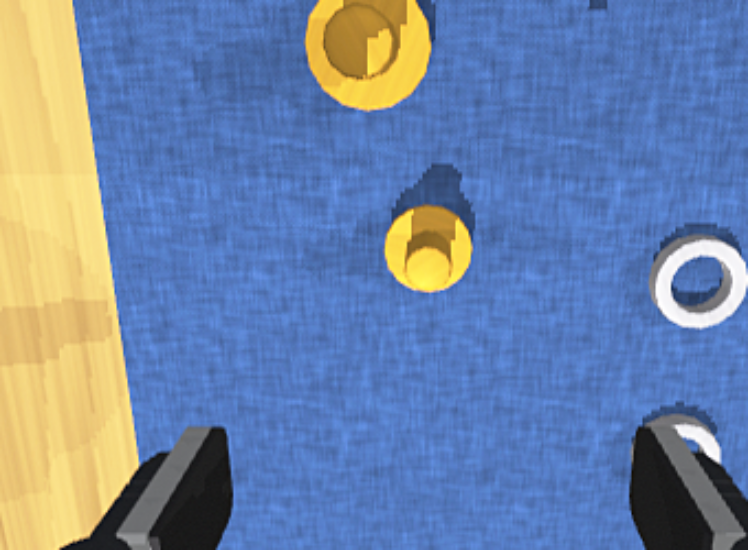

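```bash
python3 -c "
from h import *
i=load('w11')
topcircle(i,255,180,30,44,56)
topcircle(i,255,174,30,14,24)
rimfit(i,(225,140,290,215),14,24,20,[491,49])
topcircle(i,225,75,45,57,75)
"
```

```text
n 366 z med 48.9 enc [491.9  49.6  20. ] ell [491.9  49.6  19.3  19.7] mean [491.9  50.5  48.7]
n 751 z med 17.2 enc [492.1  49.7  39.8] ell [492.1  49.8  38.9  39.3] mean [492.   54.2  17.3]
n 751 z [16.3 17.2 18.2] c [492.1  49.7] res [-0.8 -0.4 -0.1]
n 885 z med 63.2 enc [467.4 136.2  25.6] ell [467.5 136.2  25.2  25.3] mean [467.7 136.2  63. ]
```

```bash
python3 -c "
from h import *
plan(492,49.7,24,0)"
```

```text
pos [493.4  45.  178.3] jaw 0.02 xaxis [ 0.001  0.003 -1.   ] F [ 1.4 -1.7 -0.6] op 1.003 t 15.07 q [ 0.09  0.07 -0.21  1.28  0.    1.66]
delta [15.43 -0.16 -0.42] turn 0.0
```

drive_tool(deltas=[[2,-0.1,-0.4,0],[6,-0.1,-0.4,0],[9,-0.1,-0.4,0],[10.3,-0.1,-0.4,0],[10.4,-0.1,-0.4,0]])

```text
time: 15.7
ee_pos: [491.8, 49.4, 73.6]
tcp_rot: [0.499, 0.5, 0.501, -0.499]
force: [-0.0, 0.1, -0.4]
opening: 1.005
```

```bash
python3 -c "
from h import *
plan(492,49.7,24,0)"
```

```text
pos [491.8  49.4  73.6] jaw 0.03 xaxis [-0.001  0.003 -1.   ] F [-0.   0.1 -0.4] op 1.005 t 15.7 q [ 0.1   0.12 -0.4   1.05  0.    1.67]
delta [ 4.96  0.03 -0.02] turn 0.0
```

drive_tool(deltas=[[1.5,0,0,0],[3,0,0,0],[4.5,0,0,0],[5,0,0,0],[5,0,0,0]])

```text
time: 16.32
ee_pos: [491.4, 49.5, 23.1]
tcp_rot: [0.499, 0.5, 0.501, -0.5]
force: [-0.6, -0.7, 0.5]
opening: 0.999
```

drive_tool(deltas=[[0,0,0,0],[0,0,0,0],[0,0,0,0],[0,0,0,0],[0,0,0,0]], grip=-1)

```text
time: 16.95
ee_pos: [491.7, 49.5, 23.6]
tcp_rot: [0.499, 0.5, 0.501, -0.499]
force: [-1.1, 0.5, 4.6]
opening: 0.213
```

```bash
python3 -c "
from h import *
shot('wrist','w12')
plan(433.1,277,150,0)
"
```

```text
pos [491.7  49.5  23.6] jaw 0.04 xaxis [-0.001  0.003 -1.   ] F [-1.   0.1  4.5] op 0.211 t 17.0 q [ 0.1   0.16 -0.47  0.94  0.    1.67]
delta [-12.57  -5.86 -22.78] turn 0.0
```

View pics/w12.png

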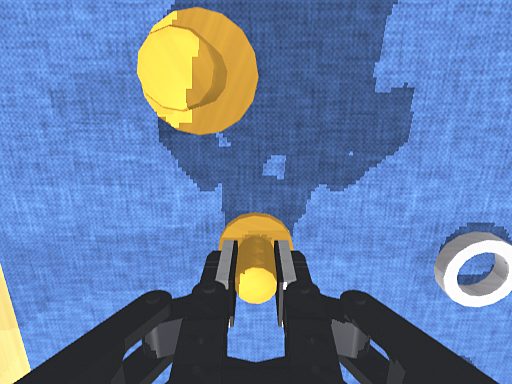

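drive_tool(deltas=[[-2,0,0,0],[-5,0,0,0],[-8,0,0,0],[-11,0,0,0],[-12.5,0,0,0]])

```text
time: 17.62
ee_pos: [492.3, 49.2, 149.8]
tcp_rot: [0.499, 0.501, 0.501, -0.499]
force: [-0.4, -0.4, -1.3]
opening: 0.211
```

```bash
python3 -c "
from h import *
plan(433.1,277,140,0)"
```

```text
pos [492.3  49.2 149.8] jaw 0.03 xaxis [ 0.     0.003 -1.   ] F [-0.4 -0.4 -1.3] op 0.211 t 17.62 q [ 0.1   0.08 -0.27  1.22  0.    1.67]
delta [  1.04  -5.91 -22.78] turn 0.0
```

drive_tool(deltas=[[0,-1.2,-4.7,0],[0,-2.6,-10,0],[0,-4,-15.5,0],[0.2,-5.4,-21,0],[0.5,-5.9,-22.8,0]])

```text
time: 18.25
ee_pos: [432.0, 279.5, 144.4]
tcp_rot: [0.5, 0.499, 0.502, -0.499]
force: [-0.8, -0.8, -1.3]
opening: 0.211
```

```bash
python3 -c "
from h import *
shot('wrist','w13')
plan(433.1,277,110,0)
i=load('w13')
rimfit(i,(180,100,335,220),69,77,28,[432,277],0)
rimfit(i,(230,250,280,310),160,185,10,[432,277],100)
rimfit(i,(210,200,300,260),135,152,20,[432,277],100)
i=load('w12')
rimfit(i,(230,250,280,310),40,55,10,[492,49],100)
"
```

```text
pos [431.7 280.1 144. ] jaw 0.24 xaxis [-0.002  0.003 -1.   ] F [ 0.5  1.5 -1.7] op 0.211 t 18.3 q [ 0.57  0.12 -0.24  1.21  0.    2.14]
delta [3.39 0.14 0.32] turn 0.2
n 1654 z [71.  72.1 73. ] c [432.8 276.8] res [-4.  -0.2  0.3]
n 1679 z [163.9 169.6 170.6] c [432.5 279.6] res [-0.8 -0.   2.5]
n 1915 z [137.2 138.2 148.6] c [432.3 279.5] res [-0.4 -0.   1.4]
n 1660 z [43.7 48.8 49.8] c [492.2  49.5] res [-0.4  0.1  3.2]
```

View pics/w13.png

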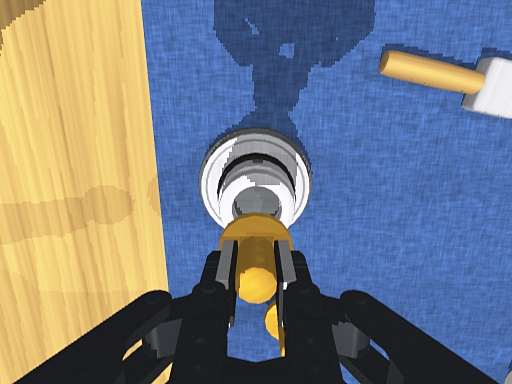

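drive_tool(deltas=[[1,0.1,0.3,0],[2,0.1,0.3,0],[3,0.1,0.3,0],[3.9,0.1,0.3,0],[3.9,0.1,0.3,0]])

```text
time: 18.92
ee_pos: [432.3, 276.5, 104.0]
tcp_rot: [0.5, 0.499, 0.502, -0.499]
force: [0.7, -0.5, 0.4]
opening: 0.213
```

```bash
python3 -c "
from h import *
shot('wrist','w14')
plan(432.7,276.9,86,0)
i=load('w14')
rimfit(i,(230,250,280,310),120,145,10,[432,277],100)
"
```

```text
pos [432.6 276.8 104.6] jaw 0.21 xaxis [-0.002  0.003 -1.   ] F [-0.3 -0.1 -1.4] op 0.209 t 18.98 q [ 0.57  0.14 -0.31  1.13  0.    2.13]
delta [ 1.86  0.01 -0.  ] turn 0.2
n 1669 z [123.6 129.2 130.1] c [432.8 276.5] res [-0.5 -0.1  2.7]
```

drive_tool(deltas=[[0.4,0,0,0],[0.9,0,0,0],[1.4,0,0,0],[1.8,0,0,0],[1.9,0,0,0]])

```text
time: 19.6
ee_pos: [432.4, 276.8, 85.3]
tcp_rot: [0.5, 0.499, 0.502, -0.499]
force: [0.9, 0.1, -1.4]
opening: 0.211
```

```bash
python3 -c "
from h import *
plan(432.7,276.9,85,0)
"
```

```text
pos [432.4 276.8  85.3] jaw 0.21 xaxis [-0.003  0.002 -1.   ] F [ 0.9  0.1 -1.4] op 0.211 t 19.6 q [ 0.57  0.15 -0.34  1.09  0.    2.13]
delta [ 0.02  0.03 -0.01] turn 0.2
```

drive_tool(deltas=[[0.1,0,0,0],[0.1,0,0,0],[0.1,0,0,0],[0.1,0,0,0],[0,0,0,0]], grip=1)

```text
time: 20.23
ee_pos: [432.3, 276.8, 85.3]
tcp_rot: [0.5, 0.499, 0.502, -0.499]
force: [-1.0, 0.4, -0.0]
opening: 1.0
```

drive_tool(deltas=[[-1.5,0,0,0],[-4,0,0,0],[-7,0,0,0],[-10,0,0,0],[-10,0,0,0]])

```text
time: 20.85
ee_pos: [434.0, 277.4, 188.9]
tcp_rot: [0.5, 0.501, 0.502, -0.497]
force: [0.4, 0.2, -0.0]
opening: 0.999
```

```bash
python3 -c "
from h import *
shot('wrist','w15')
plan(619.4,-61.5,150,0)
i=load('w15')
v,u=np.mgrid[0:384,0:512]; W=world(i,u,v,i['d'])
rimfit(i,(180,120,335,280),106,114,10,[432,277],0)
rimfit(i,(180,120,335,280),75,82,20,[432,277],0)
"
```

```text
pos [433.4 277.  187.1] jaw 0.21 xaxis [-0.     0.004 -1.   ] F [-0.   0.3 -0.8] op 1.0 t 20.9 q [ 0.57  0.11 -0.16  1.3   0.    2.13]
delta [ 3.57 18.48 33.93] turn 0.2
n 512 z [108.3 109.9 110.9] c [432.7 277. ] res [-0.8 -0.3 -0.1]
n 982 z [77.3 78.2 79. ] c [432.8 276.9] res [-1.  -0.3  0.1]
```

View pics/w15.png

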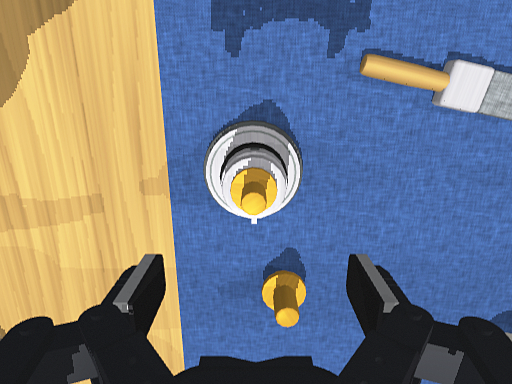

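drive_tool(deltas=[[0,1.9,3.4,0],[0,4,7.4,0],[0,6.5,12,0],[0,9,16.5,0],[0.5,11.5,21,0]])

```text
time: 21.52
ee_pos: [549.5, 65.9, 180.8]
tcp_rot: [0.5, 0.5, 0.502, -0.498]
force: [0.6, 0.2, -0.3]
opening: 1.003
```

```bash
python3 -c "
from h import *
plan(619.4,-61.5,150,0)"
```

```text
pos [549.5  65.9 180.8] jaw 0.21 xaxis [-0.001  0.004 -1.   ] F [ 0.6  0.2 -0.3] op 1.003 t 21.52 q [ 0.12  0.18 -0.08  1.31  0.    1.68]
delta [ 3.02  6.94 12.78] turn 0.2
```

drive_tool(deltas=[[0,2,3.7,0],[1,4.5,8.4,0],[2,6.5,12,0],[3,6.9,12.8,0],[3,6.9,12.8,0]])

```text
time: 22.15
ee_pos: [617.9, -61.8, 148.4]
tcp_rot: [0.499, 0.5, 0.503, -0.499]
force: [-0.5, -0.2, -0.4]
opening: 1.003
```

```bash
python3 -c "
from h import *
shot('wrist','w16')
plan(619.4,-61.5,50,0)
i=load('w16')
topcircle(i,256,185,45,8,20)"
```

```text
pos [618.1 -61.1 149.4] jaw 0.23 xaxis [-0.003  0.005 -1.   ] F [-0.   0.8  0.5] op 0.997 t 22.2 q [-0.1   0.32  0.03  1.28  0.    1.47]
delta [9.94 0.16 0.09] turn 0.2
n 1037 z med 12.0 enc [619.2 -62.2  43.8] ell [619.1 -62.1  42.8  43.3] mean [619.2 -61.2  11.9]
```

View pics/w16.png

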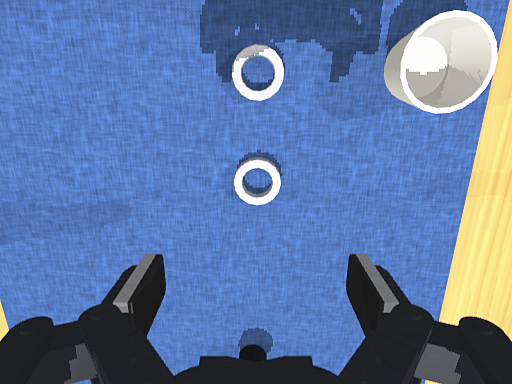

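drive_tool(deltas=[[3,0.1,0.1,0],[6,0.1,0.1,0],[9,0.1,0.1,0],[10.4,0.1,0.1,0],[10.4,0.1,0.1,0]])

```text
time: 22.82
ee_pos: [618.2, -60.7, 45.2]
tcp_rot: [0.499, 0.499, 0.503, -0.498]
force: [-1.0, -0.4, 0.4]
opening: 0.998
```

```bash
python3 -c "
from h import *
plan(619.2,-62.1,2,0)"
```

```text
pos [618.2 -60.7  45.2] jaw 0.29 xaxis [-0.004  0.005 -1.   ] F [-1.  -0.4  0.4] op 0.998 t 22.82 q [-0.1   0.37 -0.14  1.07  0.    1.47]
delta [4.32 0.12 0.16] turn 0.3
```

drive_tool(deltas=[[1.5,0.1,0.2,0],[3,0.1,0.2,0],[4,0.1,0.2,0],[4.3,0.1,0.2,0],[4.3,0.1,0.2,0]])

```text
time: 23.45
ee_pos: [618.9, -62.5, 1.9]
tcp_rot: [0.499, 0.499, 0.504, -0.499]
force: [-0.3, -0.5, 0.2]
opening: 0.999
```

drive_tool(deltas=[[0,0,0,0],[0,0,0,0],[0,0,0,0],[0,0,0,0],[0,0,0,0]], grip=-1)

```text
time: 24.08
ee_pos: [619.3, -62.6, 3.1]
tcp_rot: [0.499, 0.499, 0.503, -0.498]
force: [-0.8, 0.6, 4.6]
opening: 0.478
```

```bash
python3 -c "
from h import *
shot('wrist','w17')
plan(619.2,-62.1,150,0)"
```

```text
pos [619.3 -62.6   3.1] jaw 0.28 xaxis [-0.003  0.005 -1.   ] F [-1.8  0.2  5.6] op 0.482 t 24.12 q [-0.1   0.4  -0.2   0.98  0.    1.46]
delta [-14.69  -0.06  -0.12] turn 0.3
```

View pics/w17.png

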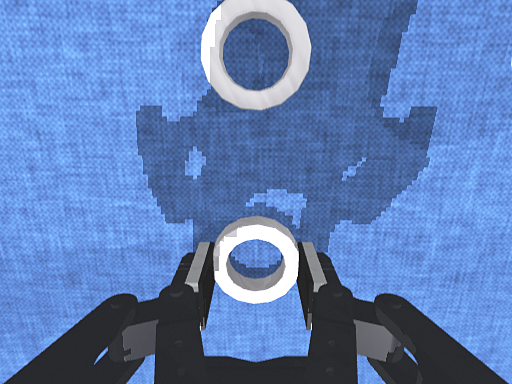

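drive_tool(deltas=[[-2,0,0,0],[-6,0,0,0],[-10,0,0,0],[-14,0,0,0],[-15,0,0,0]])

```text
time: 24.75
ee_pos: [621.2, -63.4, 156.3]
tcp_rot: [0.501, 0.5, 0.502, -0.497]
force: [-0.1, -0.9, -0.9]
opening: 0.475
```

```bash
python3 -c "
from h import *
plan(432.7,277,150,0)"
```

```text
pos [621.2 -63.4 156.3] jaw 0.28 xaxis [ 0.002  0.004 -1.   ] F [-0.1 -0.9 -0.9] op 0.475 t 24.75 q [-0.1   0.32  0.04  1.29  0.    1.46]
delta [  0.74 -18.68 -34.13] turn 0.3
```

drive_tool(deltas=[[0,-1.8,-3.4,0],[0,-4,-7.4,0],[0,-6.5,-12,0],[0,-9,-16.5,0],[0,-11.5,-21,0]])

```text
time: 25.38
ee_pos: [503.7, 147.1, 155.7]
tcp_rot: [0.5, 0.5, 0.502, -0.498]
force: [0.6, 0.4, 0.4]
opening: 0.474
```

```bash
python3 -c "
from h import *
plan(432.7,277,150,0)"
```

```text
pos [503.7 147.1 155.7] jaw 0.27 xaxis [ 0.001  0.004 -1.   ] F [0.6 0.4 0.4] op 0.474 t 25.38 q [ 0.28  0.13 -0.2   1.24  0.    1.85]
delta [  0.62  -7.04 -13.02] turn 0.3
```

drive_tool(deltas=[[0,-2,-3.7,0],[0,-4.5,-8.3,0],[0.2,-6.6,-12.2,0],[0.4,-7,-13,0.3],[0.4,-7,-13,0.3]])

```text
time: 26.0
ee_pos: [432.6, 276.7, 151.3]
tcp_rot: [0.499, 0.5, 0.501, -0.499]
force: [0.5, 0.1, -0.5]
opening: 0.479
```

```bash
python3 -c "
from h import *
shot('wrist','w18')
plan(432.7,277,125,0)
i=load('w18')
for R0,mb in ((22,100),(22,130)): rimfit(i,(212,205,302,305),155,172,R0,[432,277],mb)
i=load('w17')
rimfit(i,(212,205,302,305),7,17,22,[619,-62],100)
"
```

```text
pos [433.1 276.2 151.6] jaw -0.03 xaxis [-0.     0.003 -1.   ] F [ 0.2 -1.1 -0. ] op 0.474 t 26.05 q [ 0.57  0.11 -0.23  1.23  0.    2.14]
delta [ 2.66 -0.04 -0.07] turn -0.0
n 3598 z [158.  160.2 161. ] c [433.1 276.8] res [-1.5 -0.3  0.2]
n 2806 z [159.6 160.4 161.1] c [433.4 276.5] res [-1.5 -0.5 -0.3]
n 3759 z [ 9.8 12.  12.8] c [619.9 -62.6] res [-1.6 -0.2  1.2]
```

View pics/w18.png

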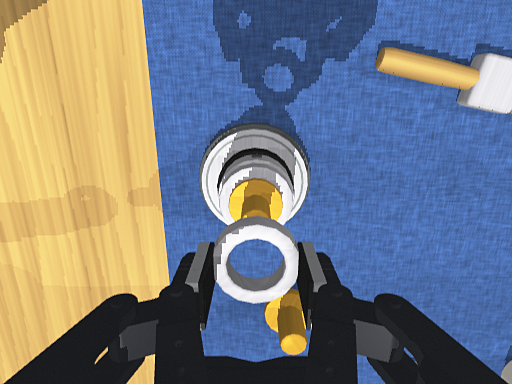

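drive_tool(deltas=[[1,0,0,0],[2,0,0,0],[3,0,-0.1,0],[3.4,0,-0.1,0],[3.4,0,-0.1,0]])

```text
time: 26.68
ee_pos: [432.9, 277.1, 117.1]
tcp_rot: [0.499, 0.501, 0.501, -0.5]
force: [-0.4, 0.6, -0.7]
opening: 0.475
```

```bash
python3 -c "
from h import *
shot('wrist','w19')
plan(432.3,277,82,0)
i=load('w19')
rimfit(i,(212,205,302,305),118,132,22,[432,277],100)
"
```

```text
pos [433.1 277.3 117.5] jaw -0.03 xaxis [-0.     0.003 -1.   ] F [ 0.7  0.4 -0.8] op 0.472 t 26.73 q [ 0.57  0.13 -0.29  1.15  0.    2.14]
delta [ 3.55 -0.08  0.04] turn -0.0
n 4063 z [121.3 125.9 126.8] c [433.4 277.3] res [-1.2 -0.2  0.9]
```

View pics/w19.png

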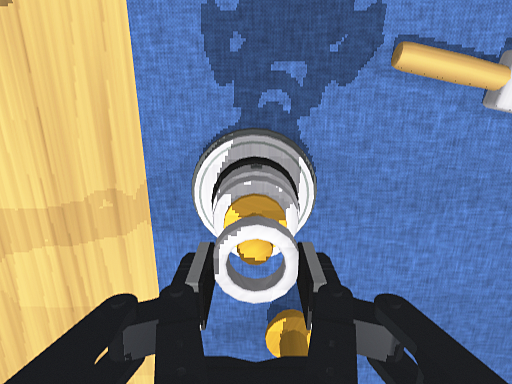

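Bezel centre is within 1 mm of the post (432.7, 277). I'll lower it gently.

drive_tool(deltas=[[0.6,0,0,0],[1.3,-0.1,0,0],[2,-0.1,0,0],[2.8,-0.1,0,0],[3.5,-0.1,0,0]])

```text
time: 27.35
ee_pos: [431.9, 277.3, 81.8]
tcp_rot: [0.499, 0.501, 0.501, -0.5]
force: [-0.7, 0.8, -0.7]
opening: 0.479
```

```bash
python3 -c "
from h import *
shot('wrist','w20')
plan(432.3,277,82,0)
"
```

```text
pos [431.8 277.2  81.2] jaw -0.04 xaxis [-0.001  0.002 -1.   ] F [-0.8  0.3 -0.7] op 0.479 t 27.4 q [ 0.57  0.15 -0.35  1.08  0.    2.14]
delta [-0.09  0.05  0.02] turn -0.0
```

View pics/w20.png

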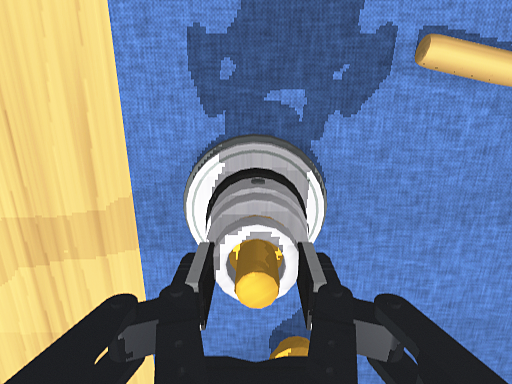

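The post (257,290) comes up through the bezel, which is about at seat height. Release and rise.

drive_tool(deltas=[[0,0,0,0],[0,0,0,0],[0,0,0,0],[0,0,0,0],[0,0,0,0]], grip=1)

```text
time: 28.02
ee_pos: [431.8, 277.2, 81.3]
tcp_rot: [0.499, 0.501, 0.501, -0.5]
force: [0.4, 0.2, 0.3]
opening: 0.999
```

drive_tool(deltas=[[-1.5,0,0,0],[-4,0,0,0],[-7,0,0,0],[-10,0,0,0],[-10,0,0,0]])

```text
time: 28.65
ee_pos: [433.2, 277.8, 184.8]
tcp_rot: [0.499, 0.502, 0.5, -0.498]
force: [-0.3, 0.4, -0.7]
opening: 0.997
```

```bash
python3 -c "
from h import *
shot('wrist','w21')
plan(432.3,277,82,0)
i=load('w21')
rimfit(i,(180,100,335,290),87,93,22,[432,277],0)
rimfit(i,(180,100,335,290),106,114,10,[432,277],0)
p,d,j=shot('top','top1')
i=load('top1'); z=load('top0')
v,u=np.mgrid[0:384,0:512]
for n,b in (('pot',(235,118,272,154)),('loupe',(365,181,392,205)),('brush',(105,152,143,228))):
  o=[]
  for q in (z,i):
    W=world(q,u,v,q['d']); m=(W[...,2]>8)&(u>b[0])&(u<b[2])&(v>b[1])&(v<b[3]); o.append(W[m].mean(0).round(1))
  print(n,o)
cv2.imwrite('pics/w21c.png',cv2.resize(load('w21')['p'][110:290,160:360],None,fx=3,fy=3))
"
```

```text
pos [432.6 277.4 183.1] jaw -0.03 xaxis [ 0.002  0.004 -1.   ] F [ 0.3 -0.6 -0.4] op 0.996 t 28.7 q [ 0.57  0.11 -0.17  1.29  0.    2.14]
delta [10.11 -0.05  0.08] turn -0.0
n 1238 z [88.9 90.  90.9] c [432.2 277.4] res [-0.8 -0.4 -0.1]
n 531 z [108.3 109.9 110.9] c [432.9 277.2] res [-0.8 -0.4 -0.1]
pot [array([752.4,  35.6,  54.2]), array([755.8,  35.5,  43.8])]
loupe [array([ 612.4, -272.7,   34.1]), array([ 610.4, -269.9,   45.8])]
brush [array([625.2, 353.8,  35.1]), array([617.6, 349.9,  49.2])]
```

View pics/w21c.png

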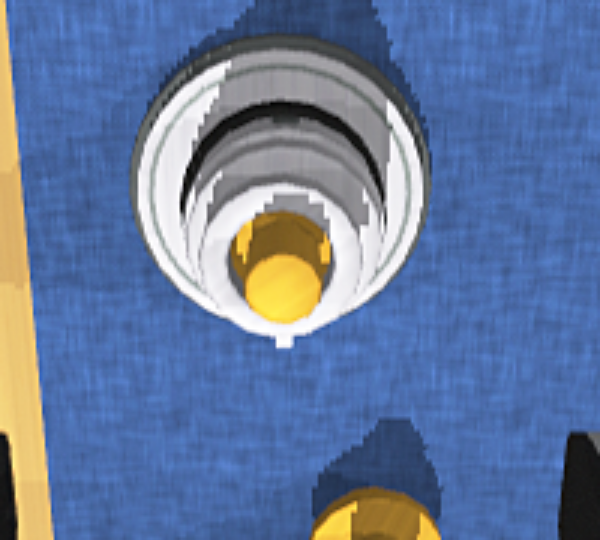

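```bash
python3 -c "
from h import *
i=load('top1'); z=load('top0')
v,u=np.mgrid[0:384,0:512]
for n,b in (('pot',(235,118,272,154)),('loupe',(365,181,392,205)),('brush',(105,152,143,228))):
  o=[]
  for q in (z,i):
    W=world(q,u,v,q['d']); m=(W[...,2]>8)&(W[...,2]<58)&(u>b[0])&(u<b[2])&(v>b[1])&(v<b[3]); o.append(np.median(W[m],0).round(1))
  print(n,o)
r.close_job()"
```

```text
pot [array([764.2,  36.1,  38.6]), array([765. ,  35.9,  37.1])]
loupe [array([ 612.3, -272.5,   34.8]), array([ 612.4, -272.6,   34.7])]
brush [array([633.3, 360.7,  17.7]), array([633.3, 360.7,  17.7])]
the job is handed in; nothing more can be done
```

The vise is set up on the turntable and the job is handed in, at about 29 s of the 112 s allowed. I placed the ring, vise block, mandrel (the 49 mm one) and bezel (the rightmost) in that order, letting go of each before taking the next.

**Last checks (wrist camera after each release):**

| Piece | Top measured (z, mm) | Expected when seated (z, mm) | Centre (x, y, mm) |
|---|---|---|---|
| Ring | 36 | 36 | 432.6, 276.8 |
| Vise | 72.1 | 72 | 433.1, 277.0 |
| Mandrel | 109.9 | 110 | 432.9, 277.2 |
| Bezel | 90.0 | 90 | 432.2, 277.4 |

- **Centring:** The turntable centre measured (431.8, 276.8), and every piece is within about 1.5 mm of it.
- **Pot, loupe and brush:** They moved less than 2 mm between the first and last top pictures. A first comparison using averages showed shifts of 3 to 9 mm and unrealistic heights, which I put down to stray depth readings. Repeating it with medians gave the figure above.
- **Top camera:** It read about 2 mm off from the wrist camera, within its stated calibration, so I used the wrist values for placing.

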